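Change over the feed boxes: one lid shut, the other flipped open

ROBOT

A 6-joint arm with a two-finger parallel gripper is mounted at the origin on the work surface. World frame = base frame: x ahead of the robot, y to its left, z up, the work surface at z = 0. Lengths are in mm, angles in rad, forces in N, time in s.
With the tool pointing down it reaches from about 400 to 825 mm from the base axis. Payload 7 kg.
Tool frame: the origin (TCP) lies between the finger pads; the fingertips stand 19 mm ahead of it and the grasp point (between the pads) is the TCP; z points along the fingers, y is the line along which they close (so a half turn about z gives the same grasp; the last joint's range is limited). The gripper opens to 88 mm and grips with 3 to 60 N. Pads are 19 mm wide; open, the fingers measure 130 mm over their backs; the gripper's body (78 mm by 193 mm) begins 47 mm behind the grasp point.
Start: joints at [1.44, 0.359, 0.012, 0, -1.224, -0.288], TCP at [274.504, 616.638, 245.561] pointing down, gripper open.
Joint ranges: [-3.07, 3.07], [-1.43, 2.12], [-1.02, 1.25], [-3.03, 1.67], [-3.05, -0], [-3.03, 3.03]. Speed limits (rad/s): [2.39, 2.39, 3.01, 3.14, 3.14, 3.14].

INTERFACE

Orientations are given as a rotation vector (axis times angle).
In Python, from rig import arm gives the robot as it stands. Calls block until the motion is done:
- arm.movep(position, orientation): joint-space move of the TCP to a pose.
- arm.move_linear(position, rotation=None, speed=150): straight line of the TCP; rotation=None keeps the orientation; speed is the mean speed in mm/s.
- arm.goto_joints(angles): joint-space move.
- arm.move_gripper(opening, force=None): finger opening in mm; force is the grip in N (None keeps the last); returns when the fingers have stopped.
- arm.hold(seconds).
- arm.inverse_kinematics(position, orientation): joint angles nearest the present ones, or None.
- arm.observe(): the state.
- arm.get_image(name): name is "scene" or "top" or "wrist"; returns the picture (384x512x3 uint8, red, green, blue); there is no depth.
- arm.camera_params(name): a dict with "mtx" (3x3 intrinsics, pixels), "k1" (the pictures are not rectified: a ray, as slopes to the right and down, at radius r is drawn at 1 + k1 r^2 times it, then the intrinsics apply), "view" (4x4, takes a point from world to camera coordinates); the wrist camera has in their place "mount" (4x4, takes a point from camera to tool coordinates, whose origin is the TCP and whose axes are the flange's). Camera axes: x right, y up, looking along -z (the intrinsics and any distortion apply to the point x, -y, -z); pixel columns grow to the right and rows downward; lengths in mm; the calibration is good to about 2 mm. A picture is of the moment at which its call begins: read the wrist's pose just before it. camera_params takes no time and is no camera call.
A pose or a line that the arm cannot do raises arm.PlanningError and nothing moves.
- arm.sign_off(): hands the job in; it is judged then, once.
Trained networks look in the newest picture that a camera, given by its name, has taken for a name from the list of things; names that differ only in an ending like _2 or _b are one class to them, and where a whole thing is asked for, a point or a joint stands for the part that bears it (a point fixed in the world has none). Each returns a list of dicts, best first, with "confidence" (0 to 1); they miss things now and then, are a little off and sometimes report something else, mostly with a low value. They report only what shows in the picture. A call takes as long as a camera call. They do not tell look-alikes from the thing itself.
- arm.search_frame(camera, query): "position" ([x, y, z] in mm, in world coordinates, good to about 4 mm: the middle of the surface that is visible of it).
The state is a dict: "t": time; "qpos": joint angles; "qvel": joint speeds; "joint_efforts": joint torques, N m; "tool_pos": TCP position; "ee_rot": TCP orientation; "force": force on the tool from outside, world axes, zero at the start; "moment": the same for the moment, N m; "finger_gap": finger opening in mm; "grasp_force": force on a finger pad.
Only numpy, scipy, OpenCV 4.12 (cv2) and the standard library are available. Lean on these libraries where they do the work, as an engineer would, in place of code of your own. Each camera call takes 0.05 s, during which the arm holds its last target. There are 200 camera calls.

TASK

Two yellow feed boxes with black hinged lids stand on the counter; the wide low one has been left open. With a fingertip push its lid over so that it falls fully shut, and then push the upright tab on the narrow tall box's lid back and over with the fingertip, swinging that lid right past upright, so that it stays open by itself, leaning back on its stop. Only touch and push: do not pinch the lids between the fingers, do not lift, shift or tip the boxes, and leave everything else where it stands.

Things in the scene. Friction and masses are not known exactly. Their poses are not given: they have to be found in the camera images.
- wide_box: The wide low box; its lid is open at the start. Yellow plastic feed box, open at the top, 220 wide x 100 deep x 90 high, walls 5, loose on the table, 2 kg. Origin: centre of its underside; z up, x from its front to its back (hinge side), y along its width.
- narrow_box: The narrow tall box; its lid is shut at the start. Yellow plastic feed box, open at the top, 110 wide x 100 deep x 130 high, walls 5, loose on the table, 2 kg. Origin: centre of its underside; z up, x from its front to its back (hinge side), y along its width.
- wide_tab (a point): Centre of the front face of the upright finger tab on the wide box's black lid: 120 from the hinge line, 24 above the lid's underside, 16 below the tab's top. The tab, 60 wide, 32 high, 6 thick, stands square on the lid's free edge, mid-width, flush with it. Axes turn with the lid: shut, as the box; z runs up the tab. A push of a few N on the tab swings the lid; lid upright, the tab points level backwards.
- narrow_tab (a point): Centre of the front face of the upright finger tab on the narrow box's black lid: 120 from the hinge line, 24 above the lid's underside, 16 below the tab's top. The tab, 60 wide, 32 high, 6 thick, stands square on the lid's free edge, mid-width, flush with it. Axes turn with the lid: shut, as the box; z runs up the tab. A push of a few N on the tab swings the lid; lid upright, the tab points level backwards.
- wide_hinge (a point): Middle of the wide box's hinge line, on the top of its back wall: 50 behind the box's origin, 90.5 above the table, level with the underside of the shut lid. Axes as the box; the hinge line runs along y. The lid is a flat plate 220 wide, 120 long from hinge line to free edge and 8 thick, about 0.15 kg; shut, it overhangs the front of the box by 20.
- narrow_hinge (a point): Middle of the narrow box's hinge line, on the top of its back wall: 50 behind the box's origin, 130.5 above the table, level with the underside of the shut lid. Axes as the box; the hinge line runs along y. The lid is a flat plate 110 wide, 120 long from hinge line to free edge and 8 thick, about 0.15 kg; shut, it overhangs the front of the box by 20.
- wide_lid (a joint): Angle of the wide box's lid: 0 shut, grows as the free edge swings up and back; upright at 1.57, resting open on its stop at 1.90. Hinge is free-swinging (lightly damped): below about 1.4 gravity shuts it, in 1 to 2 s; above about 1.55 gravity carries it back to the stop. Starts leaning back near 1.90.
- narrow_lid (a joint): Angle of the narrow box's lid: 0 shut, grows as the free edge swings up and back; upright at 1.57, resting open on its stop at 1.90. Hinge is free-swinging (lightly damped): below about 1.4 gravity shuts it, in 1 to 2 s; above about 1.55 gravity carries it back to the stop. Starts at 0.
- cup: Bystander: steel measuring cup, 52 across, 55 high, beside the narrow box. Origin: centre of underside. Not to be disturbed.
- supplement: Bystander: amber bottle, 36 across, 85 high, between the boxes. Origin: centre of underside. Not to be disturbed.
- spoon: Bystander: steel spoon, 170 long, lying between the boxes, towards the robot. Origin: its underside, middle. Not to be disturbed.
- bowl: Bystander: steel bowl, 130 across, 45 high, standing on the small white scale (190 x 160, 52 high). Origin: centre of underside. Not to be disturbed.
- jar: Bystander: glass jar, 64 across, 110 high. Origin: centre of underside. Not to be disturbed.
- mug: Bystander: white mug, 76 across, 85 high. Origin: centre of underside. Not to be disturbed.
- can: Bystander: steel can, 72 across, 100 high, behind the boxes. Origin: centre of underside. Further back and at the sides stand fixed things up to 195 high, none nearer the boxes than the bystanders (clear containers and a tray at the back edge, two scales to the left, a board to the right). Not to be disturbed.
Mind the look-alikes: they are no part of the job. What is shaped like the narrow_box but blue or orange is not meant.

How it is judged:
By the outcome, as a careful person would: the job done as asked, in the order asked, and still so for the second after the job is handed in, with the robot touching nothing.
It also fails if it takes over 48 s, if anything falls off the work surface, if the arm or the gripper's body presses on something with over 40 N, if the wrist force passes 120 N, or if a joint passes its speed limit or range.

## Working session

There is one attempt and no reset: what is moved stays moved. The work goes in short steps, each a Python script; the robot and the scene stay as the last script left them, time stands still between calls to the robot, and variables do not carry over. Pictures are saved under pics/ and viewed, at most 10 in all, crops included, and the job is handed in when it is done.

```bash
mkdir -p pics; ls
python3 - <<'E'
from rig import arm
import cv2,numpy as np
for c in("scene","top"):
    im=arm.get_image(c); cv2.imwrite(f"pics/{c}0.png",im[:,:,::-1])
    p=arm.camera_params(c); print(c,np.round(p["mtx"],1).tolist(),p["k1"],np.round(p["view"],3).tolist())
    for q in("wide_box","narrow_box","wide_tab","narrow_tab","wide_hinge","narrow_hinge","wide_lid","narrow_lid","supplement","cup","can","spoon"):
        print(q,[(np.round(d["position"]).tolist(),round(d["confidence"],2)) for d in arm.search_frame(c,q)[:4]])
print(arm.observe())
E
```

```text
pics
scene [[400.4, 0.0, 261.1], [0.0, 400.4, 191.4], [0.0, 0.0, 1.0]] -0.1434022765901892 [[-0.793, 0.609, -0.017, 357.605], [-0.376, -0.467, 0.8, 107.189], [0.48, 0.641, 0.599, -1895.464], [0.0, 0.0, 0.0, 1.0]]
wide_box [([570.0, 267.0, 66.0], 0.78), ([613.0, 18.0, 45.0], 0.2)]
narrow_box [([361.0, 198.0, 102.0], 0.94), ([576.0, -210.0, 114.0], 0.92), ([382.0, -156.0, 112.0], 0.72), ([202.0, -318.0, 131.0], 0.6)]
wide_tab [([609.0, 270.0, 186.0], 0.58)]
narrow_tab [([176.0, -341.0, 144.0], 0.92), ([360.0, -179.0, 139.0], 0.79), ([348.0, 176.0, 142.0], 0.79), ([550.0, -238.0, 140.0], 0.61)]
wide_hinge [([568.0, 273.0, 67.0], 0.67)]
narrow_hinge [([575.0, -212.0, 111.0], 0.89), ([391.0, -155.0, 117.0], 0.76), ([194.0, -315.0, 128.0], 0.73), ([359.0, 196.0, 102.0], 0.69)]
wide_lid [([605.0, 271.0, 182.0], 0.7)]
narrow_lid [([179.0, -342.0, 140.0], 0.92), ([544.0, -236.0, 142.0], 0.85), ([345.0, 177.0, 138.0], 0.84), ([364.0, -178.0, 138.0], 0.75)]
supplement [([530.0, 516.0, 69.0], 0.63), ([614.0, 18.0, 46.0], 0.49)]
cup [([551.0, -142.0, 43.0], 0.54), ([576.0, -213.0, 111.0], 0.19)]

[... 1150 characters left out ...]
]
{'t': 1.3, 'qpos': array([ 1.44010453e+00,  3.58613460e-01,  1.19187650e-02,  3.93828816e-06,
       -1.22411907e+00, -2.88123225e-01]), 'qvel': array([-1.18924264e-03, -2.38694820e-04, -7.94102580e-05,  7.86927522e-05,
        7.56954204e-04, -1.88573673e-03]), 'joint_efforts': array([-2.75272352e-03, -5.82391584e+01,  2.93289578e+01,  7.00274169e+00,
        1.23343494e-02, -2.38022585e-05]), 'tool_pos': array([274.50325787, 616.64300853, 245.56142516]), 'ee_rot': array([ 3.07294593e+00, -6.53069892e-01,  7.95408858e-06]), 'force': array([ 0.13211949, -0.33092463, -1.04144919]), 'moment': array([-0.04501283, -0.01510643,  0.02262731]), 'grasp_force': 0.0, 'finger_gap': 87.21357543600945}
```

View pics/scene0.png

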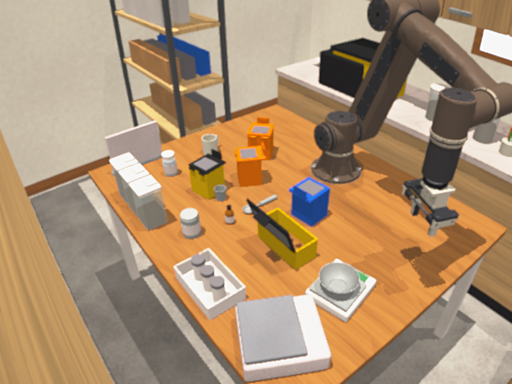

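View pics/top0.png

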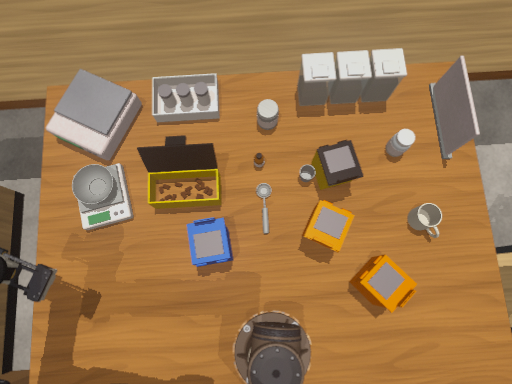

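Scene and top show the wide box open (top ~(184,185), lid leaning back at (178,158)). Candidates for the narrow box: yellow/black at top (340,163), blue (209,242), orange (330,226), orange (386,283). By the description I choose the yellow one with the black lid, at (340,163). Next is a close crop.

```bash
cat > h.py <<'E'
import numpy as np,cv2
def proj(p,P):
    P=np.atleast_2d(P); c=(p["view"]@np.c_[P,np.ones(len(P))].T)[:3]
    s=np.array([c[0]/-c[2],-c[1]/-c[2]]); s=s*(1+p["k1"]*(s**2).sum(0))
    return (p["mtx"][:2,:2]@s).T+p["mtx"][:2,2]
E
python3 - <<'E'
import cv2,numpy as np
t=cv2.imread("pics/top0.png");s=cv2.imread("pics/scene0.png")
f=lambda im,x,y,w,h:cv2.resize(im[y:y+h,x:x+w],(400,300),interpolation=cv2.INTER_CUBIC)
a=np.hstack([f(t,300,130,80,60),f(s,170,140,80,60)])
b=np.hstack([f(t,125,125,120,90),f(s,235,185,100,75)])
cv2.imwrite("pics/crop1.png",np.vstack([a,b]))
E
```

```text
(no output)
```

View pics/crop1.png

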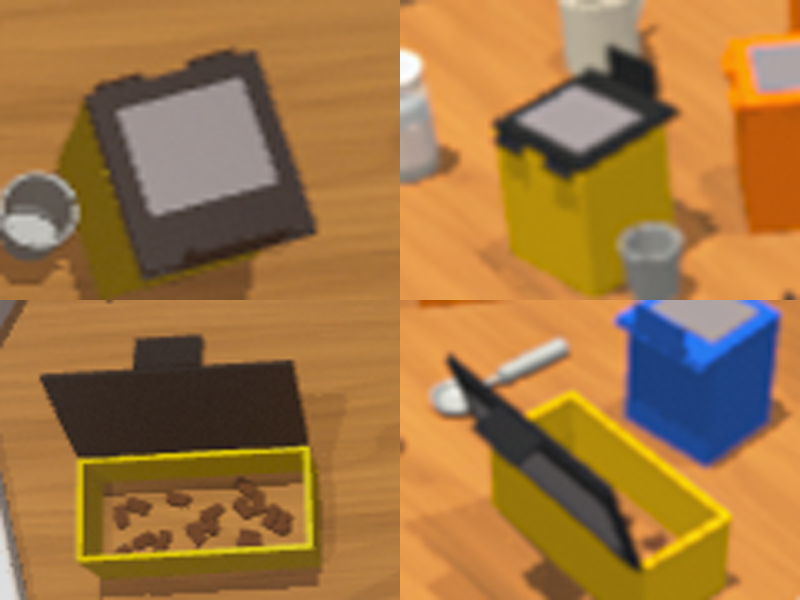

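Run:
```python
from rig import arm
from h import *
from scipy.optimize import least_squares
t=arm.camera_params("top");s=arm.camera_params("scene")
def W(v,L):
    c,k=np.cos(v[2]),np.sin(v[2]); L=np.array(L,float)
    return np.c_[v[0]+c*L[:,0]-k*L[:,1],v[1]+k*L[:,0]+c*L[:,1],L[:,2]]
def fit(n,x0,L,T,Ls,S):
    f=lambda v:np.r_[(proj(t,W(v,L))-T).ravel(),(proj(s,W(v,Ls))-S).ravel()]
    r=least_squares(f,x0,x_scale=[10,10,.1],loss="soft_l1"); print(n,np.round(r.x,3),np.round(r.fun,1))
    r=least_squares(lambda v:f(v)[:8],x0,x_scale=[10,10,.1]); print(" top only",np.round(r.x,3),np.round(r.fun,1))
z=138.5
fit("narrow",[560,-230,0],[[50,55,z],[50,-55,z],[-70,-55,z],[-70,55,z]],[[318,149.6],[351.6,140.4],[363,176.4],[330,185.2]],
 [[50,-55,z],[50,55,z],[-70,55,z]],[[189.4,164],[204,174],[225,161.6]])
z=90
fit("wide",[560,240,0],[[50,110,z],[50,-110,z],[-50,-110,z],[-50,110,z]],[[148.1,173.3],[218,169.1],[219.8,199.1],[148.4,202.4]],
 [[-50,-110,z],[-50,110,z]],[[235+173/4,185+93/4],[235+329/4,185+218/4]])
```

```text
narrow [ 5.57542e+02 -2.41575e+02  1.88000e-01] [-0.4 -1.3  0.3 -0.6  0.9 -0.1 -1.1 -0.  -0.5 -0.7  2.1 -1.4  1.9 -1. ]
 top only [ 5.55989e+02 -2.41557e+02  2.00000e-01] [-0.5 -0.5  0.1 -0.3  1.2  0.1 -0.7  0.6]
wide [ 5.19428e+02  2.43585e+02 -1.20000e-02] [ 0.5 -1.5  0.1 -1.  -0.8 -0.  -0.1  0.4  0.3 -1.3  0.9 -1.3]
 top only [ 5.17703e+02  2.43352e+02 -7.00000e-03] [ 0.5 -0.8  0.1 -0.6 -0.6  0.3  0.   1.1]
```

Run:
```python
from rig import arm
import cv2,numpy as np
R=[np.pi,0,0]
p=arm.observe()["tool_pos"]
arm.move_linear([p[0],p[1],330],speed=250)
arm.move_gripper(0)
arm.movep([660,178,330],R)
arm.move_linear([660,178,194],speed=200)
o=arm.observe();print(o["t"],o["tool_pos"],o["finger_gap"],o["force"])
arm.move_linear([625,178,194],speed=120)
for x in(600,575,550):
    arm.move_linear([x,178,194],speed=90); o=arm.observe();print(round(o["t"],2),o["tool_pos"].round(1),o["force"].round(2))
arm.move_linear([550,178,300],speed=250)
arm.movep([430,-200,300],R)
print(arm.observe()["t"])
im=[arm.get_image(c)[:,:,::-1] for c in("scene","top")]
f=lambda im,x,y,w,h:cv2.resize(im[y:y+h,x:x+w],(400,300),interpolation=cv2.INTER_CUBIC)
cv2.imwrite("pics/after1.png",np.hstack([f(im[0],220,170,120,90),f(im[1],115,115,140,105)]))
```

```text
6.15 [660.69393917 178.49961635 195.26817205] 0.04469670300507884 [-0.7570346   0.02740718  0.80410259]
7.02 [600.2 178.1 194.2] [ 0.26  0.06 -0.04]
7.44 [575.1 178.1 194.2] [ 0.51 -1.1  -0.76]
7.87 [550.1 178.1 194.3] [ 0.3   0.73 -0.16]
9.9167
```

View pics/after1.png

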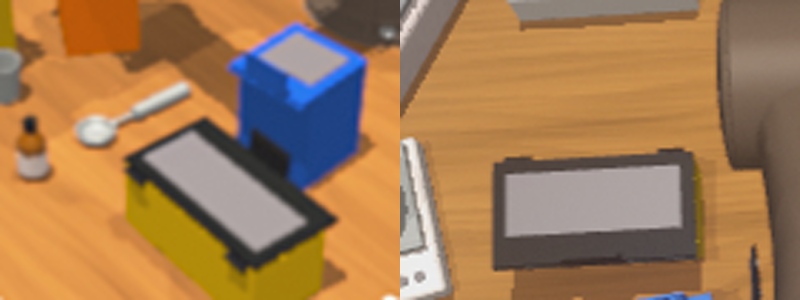

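The picture shows the wide lid shut flat, with the box, bottle and spoon unmoved. Next I feel for the narrow tab and swing it over.

```bash
cat > nar.py <<'E'
from rig import arm
import cv2,numpy as np
from scipy.spatial.transform import Rotation as Ro
yaw=.19; R=(Ro.from_euler("z",yaw)*Ro.from_euler("x",np.pi)).as_rotvec()
ax=np.array([np.cos(yaw),np.sin(yaw)]); O=np.array([557,-241.5])
P=lambda lx,tip:[*(O+ax*lx),tip+19]
def F(n=8):
    f=[]
    for _ in range(n): arm.hold(.02); f.append(arm.observe()["force"])
    f=np.mean(f,0); return np.array([f[:2]@ax,f[2]])
lx=lambda:(arm.observe()["tool_pos"][:2]-O)@ax
E
python3 - <<'E'
from nar import *
arm.movep(P(-110,300),R)
arm.move_linear(P(-110,150.5),speed=200)
arm.move_linear(P(-87,150.5),speed=60); arm.hold(.2)
f0=F(12); x=-87
while x<-70:
    x+=1; arm.move_linear(P(x,150.5),speed=20); f=F()-f0
    if f[0]<-1.2: break
print("contact",x,lx(),f,f0,arm.observe()["t"])
if x<-70:
    xc=x-.5
    for th in np.arange(.1,1.76,.11):
        u=20+7*min(th/1.2,1)
        arm.move_linear(P(xc+120-120*np.cos(th)+u*np.sin(th),130.5+120*np.sin(th)+u*np.cos(th)),speed=80)
        o=arm.observe(); f=o["force"]; print(round(th,2),round(f[:2]@ax-f0[0],1),round(f[2]-f0[1],1))
        if np.linalg.norm(f)>15: print("STOP");break
    print(arm.observe()["t"])
im=[arm.get_image(c)[:,:,::-1] for c in("scene","top")]
f=lambda im,x,y,w,h:cv2.resize(im[y:y+h,x:x+w],(400,300),interpolation=cv2.INTER_CUBIC)
cv2.imwrite("pics/n1.png",np.hstack([f(im[0],150,110,120,90),f(im[1],280,100,120,90)]))
E
```

```text
contact -78 -78.40904796406649 [-2.80570589  0.82505861] [0.27027232 0.32089178] 15.7083
0.1 -4.3 0.0
0.21 -5.3 0.8
0.32 -3.2 0.9
0.43 -2.4 0.7
0.54 -2.4 0.2
0.65 -3.8 0.8
0.76 -3.2 2.2
0.87 -3.9 3.4
0.98 -2.6 4.4
1.09 -2.6 5.3
1.2 -1.7 5.3
1.31 -1.1 6.2
1.42 0.0 6.8
1.53 0.7 7.4
1.64 1.0 9.5
1.75 3.1 13.2
STOP
20.85
```

View pics/n1.png

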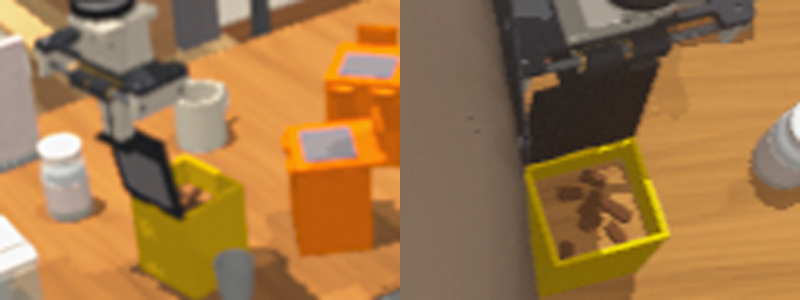

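The narrow lid is past upright, with the fingertip on the tab's edge. I lift straight off and check.

Run:
```python
from nar import *
p=arm.observe()["tool_pos"]
arm.move_linear([p[0],p[1],330],speed=60)
arm.movep([420,-50,330],R); arm.hold(.5)
o=arm.observe();print(o["t"],o["force"])
im=[arm.get_image(c)[:,:,::-1] for c in("scene","top")]
f=lambda im,x,y,w,h:cv2.resize(im[y:y+h,x:x+w],(400,300),interpolation=cv2.INTER_CUBIC)
cv2.imwrite("pics/n2.png",np.vstack([np.hstack([f(im[0],150,110,120,90),f(im[1],280,100,120,90)]),np.hstack([cv2.resize(i,(400,300)) for i in im])]))
```

```text
23.8333 [ 0.02576234 -0.38061644  0.49801682]
```

View pics/n2.png

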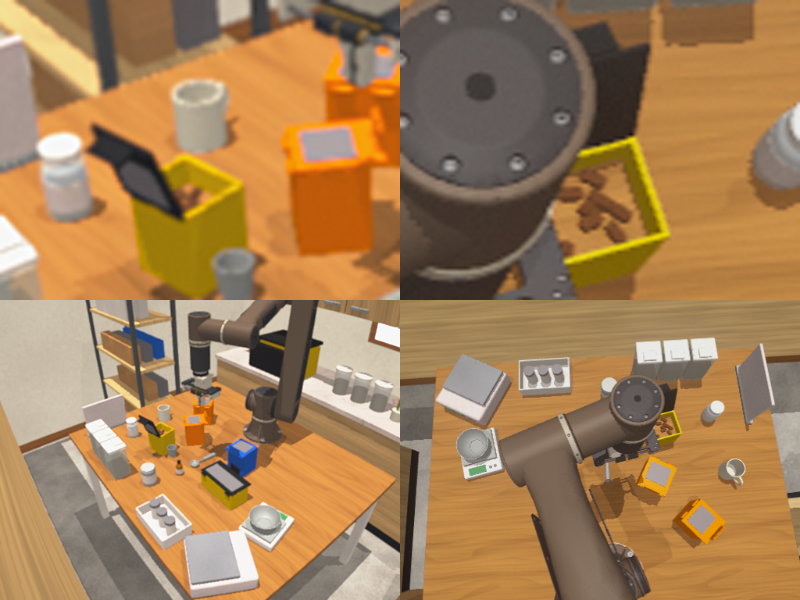

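The narrow lid leans back on its stop, the wide lid is shut, and nothing else has moved. The arm is clear, so I hand in.

```bash
python3 -c "
from rig import arm
print(arm.sign_off())"
```

```text
the job is handed in; nothing more can be done
None
```

The job is handed in at about 24 s: the wide box's lid is shut, the narrow box's lid leans open on its stop, and the last pictures show no box or bystander disturbed.

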